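# Pin the sander's carriage and hold its belt tensioner back

### The job

Get the bench sander ready for a new belt: first take the loose orange-gripped lock pin out of its drilled wood block and drop it fully home through the carriage's lug and the lug of the base below, so that the carriage cannot slide. Then push the sprung tensioner by its red post towards the motor end, past the click of its ratchet and clearly beyond, so that its spring pushes on you and not on the pawl, and finish while still holding it compressed like that; do not move the tensioner before the pin is in. Leave the things lying around where they are.

Things in the scene. Friction and masses are not known exactly. Their poses are not given: they have to be found in the camera images.
- sander: Fixed grey base plate of a bench edge sander, 220 x 380 x 12 mm. Origin on the table at mid length; z up, y along its length to the motor end (plate: x -95 to +125 mm). Steel base lug at x 60, y 30 mm, z 12 to 40 mm, with a vertical 12 mm hole down to the plate. Motor (84 mm high) round x 70, y 135 mm; rollers, platen and post end below 117 mm height.
- carriage (a joint): Slide of the green carriage (it bears all parts but the base lug) along sander +y, m: 0 = as at the start, both lugs' holes in line; 0.03 = slid to its end. About 7 N of friction holds it; working the tensioner takes more, so unpinned it slides away.
- lug_hole (a point): Mouth of the 12 mm vertical hole in the carriage's steel lug (plate 40 x 50 mm, 10 mm thick, hole chamfered 2 mm): on its upper face, 52 mm above the table, at x 60, y 30 mm of the sander, whose axes it has. The base lug's hole is straight below, 2 mm under the plate. Along sander y nothing taller stands within 60 mm; along -x the platen is 98 mm away.
- lock_pin: Loose lock pin, 0.1 kg, upright in the wood block. Origin at the centre of its tip, z up. Steel shank 10 mm in diameter, 36 mm long, tip tapered; steel collar 28 mm in diameter (36 to 40 mm up); round orange grip 20 mm in diameter (40 to 85 mm up). Fully home, the collar rests on the carriage's lug and the tip is 16 mm above the table.
- pin_block: Fixed pine block 70 x 70 x 45 mm in which the pin is parked in a 13 mm hole at its centre; origin at the centre of its underside, its top 45 mm above the table. The parked pin's collar rests on the top, its tip 9 mm above the table.
- tensioner (a joint): Angle of the yellow tensioner arm about its vertical pivot, rad: 0 = sprung out (start), grows (anticlockwise from above) as the post is pushed to sander +y. The ratchet clicks at about 0.21; let go after that, the arm springs back to about 0.2, onto the pawl. Rigid stop at 0.36: hold it between, about 0.28 to 0.33. The push on the post grows from 5 N to 14 N.
- tensioner_pivot (a point): Axis of the tensioner's vertical pivot, on top of the arm, 44 mm above the table; at x -75, y -120 mm in the sander frame, whose axes it shares. The arm lies along sander +x from it when the joint is 0.
- tension_post: Red upright post on the arm, to be pushed or gripped: 20 mm in diameter, 72 mm tall. Origin on its axis at its foot, 44 mm above the table, 135 mm from the pivot axis; at rest at x 60, y -120 mm of the sander. Its -y side is free above 52 mm height. A black idler roller, 56 mm in diameter, top at 102 mm, is on the arm 80 mm nearer the pivot; the pawl guide outside is 50 mm high.
- pawl (a joint): Travel of the sprung brass pawl of the ratchet, m: 0 = out (at rest and again after the click), up to about 0.007 while it rides over the tooth.
- glue_bottle: Bystander: white glue bottle 60 mm in diameter, 150 mm tall, standing; origin at the centre of its underside.
- sanding_block: Bystander: cork sanding block 65 x 110 x 30 mm; origin at the centre of its underside.
- pine_offcut: Bystander: pine offcut 120 x 70 x 35 mm; origin at the centre of its underside.
- bench_brush: Bystander: bench brush about 200 mm long, lying along its x; origin under its middle.

How it is judged:
On the way, in this order (a step that is already met when the one before it is completed fails the run):
1. the pin is fully home through both lugs (horizontal distance between lock_pin and lug_hole below 0.006 m and z of lock_pin in the frame of sander between 0.01 and 0.02 m and angle between lock_pin's own z axis and vertical below 0.15 rad), for 0.2 s.
2. the tensioner is past its click with the pin in and the carriage still in place (all of step 1 and value of joint tensioner above 0.235 rad and value of joint pawl below 0.003 m and value of joint carriage below 0.007 m), for 0.2 s.
At the end, for the whole second after the job is handed in: The robot holds the tensioner by its post (at least 3 N) past the click at 0.24 rad or more, at rest, the pawl dropped; the pin is upright (0.15 rad), within 6 mm of the lug hole's centre and its tip within 4 mm of fully home; the carriage has slid no more than 7 mm (all of step 1 and value of joint tensioner above 0.24 rad and velocity of joint tensioner between -0.1 and 0.1 rad/s and value of joint pawl below 0.003 m and (contact force between tension_post and the fingers above 3 N or contact force between tension_post and the arm above 3 N) and value of joint carriage below 0.007 m); the arm keeps its last pose, push and grip.
It fails at once if the tensioner moved (more than 0.12 rad) before the pin was in (value of joint tensioner above 0.12 rad and (z of lock_pin in the frame of sander above 0.035 m or horizontal distance between lock_pin and lug_hole above 0.02 m)).
It fails at once if a bystander was moved more than 30 mm (distance of any of glue_bottle, sanding_block, pine_offcut, bench_brush from where it was at the start of the episode above 0.03 m).
It also fails if it takes over 58 s, if anything falls off the work surface, if the arm or the gripper's body presses on something with over 40 N, if the wrist force passes 120 N, or if a joint passes its speed limit or range.

### The arm

A 7-joint arm with a two-finger parallel gripper is mounted at the origin on the work surface. World frame = base frame: x ahead of the robot, y to its left, z up, the work surface at z = 0. Lengths are in m, angles in rad, forces in N, time in s.
With the tool pointing down it reaches from about 0.4 to 0.9 m from the base axis. Payload 5.6 kg.
Tool frame: the origin (TCP) lies on the centre line of the jaws, within the pads' length; the fingertips stand 22 mm ahead of it and the grasp point (between the pads) lies 3 mm ahead of it; z points along the fingers, y is the direction in which the jaws open and shut (so a half turn about z gives the same grasp; the last joint's range is limited). The gripper opens to 92 mm and grips with 3 to 60 N. Pads are 20 mm wide; open, the fingers measure 128 mm over their backs; the gripper's body (75 mm by 189 mm) begins 69 mm behind the grasp point.
Start: joints at [-1.242, 0.468, -0.012, 1.603, 0.006, 1.071, -0.056], TCP at [0.236, 0.606, 0.237] pointing down, gripper open.
Joint ranges: [-2.53, 2.53], [-0.31, 2.02], [-1.57, 1.55], [0.28, 2.44], [-1.29, 4.43], [0.15, 1.84], [-2.92, 2.92]. Speed limits (rad/s): [2.57, 2.57, 3.14, 3.14, 3.14, 3.14, 3.14].

### API

Orientations are given as a rotation vector (axis times angle).
In Python, from workcell import r gives the robot as it stands.
- The arm moves only by the shell command python3 -m crank 'ROWS' [FORCE]. ROWS is JSON, a list of rows, each a list of 7 numbers: the opening, from 0 (shut) to 1 (fully open), then the shift along the tool's x, y, z in cm, then the turn, a rotation vector about the tool's x, y, z in rad. In form: [[grip, tx, ty, tz, wx, wy, wz], ...]. A call has exactly 8 rows; each row is the pose to reach, as a shift and turn from the pose commanded when the call began, along the tool's axes at that moment; what a row does not reach only later rows make up. A row lasts 1/8 s, in which the tool goes at most 62.5 mm and 10.7 degrees, less where a joint would pass 70% of its speed; a pose out of reach is approached as far as the arm can. A call with a gripper value outside its range is refused whole. The fingers move at their own pace and stop on an object; FORCE is the grip in N (left out, the last holds). Time passes only in rows, so rows that repeat a pose let the fingers close, or fill a call up. It gives the time, the measured TCP pose, the force and the opening at its end, in the units of the state.
- r.read_state(): the state, without advancing time (a new reading comes with each control period).
- r.camera(name): name is "scene" or "top" or "wrist"; returns the picture (384x512x3 uint8, red, green, blue); there is no depth.
- r.get_calibration(name): a dict with "intrinsics" (3x3 intrinsics, pixels), "world_from_camera" (4x4, takes a point from camera to world coordinates). Camera axes: x right, y up, looking along -z (the intrinsics and any distortion apply to the point x, -y, -z); pixel columns grow to the right and rows downward; lengths in m; the calibration is good to about 2 mm. The wrist camera is an equidistant fisheye: a pixel r from the principal point sees the ray r / f radians off the axis. A picture is of the moment at which its call begins: read the wrist's pose just before it. get_calibration takes no time and is no camera call; for the wrist camera it gives the pose at the moment of the call.
- r.close_job(): hands the job in, once; it reports no verdict.
The state is a dict: "clock": time; "joints": joint angles; "joint_velocities": joint speeds; "effort": joint torques, N m; "tool_pos": TCP position; "orientation": TCP orientation; "wrist_force": force on the tool from outside, world axes, zero at the start; "moment": the same for the moment, N m; "gripper_width": opening from 0.0 (shut) to 1.0 (fully open).
Only numpy, scipy, OpenCV 4.12 (cv2) and the standard library are available. Lean on these libraries where they do the work, as an engineer would, in place of code of your own. Each camera call takes 0.05 s, during which the arm holds its last target.

## Working session

There is one attempt and no reset: what is moved stays moved. The work goes in short steps, Python scripts to look and compute and a shell command to move; the robot and the scene stay as the last step left them, time stands still between calls to the robot, and variables do not carry over. Pictures are saved under pics/ and viewed, and the job is handed in when it is done.

```bash
ls; mkdir -p pics; cat > h.py <<'E'
from workcell import r
import cv2, numpy as np
from scipy.spatial.transform import Rotation as R
def snap(n,f):
    c=r.get_calibration(n); im=r.camera(n)
    cv2.imwrite(f'pics/{f}.png',im[:,:,::-1]); np.savez(f'pics/{f}.npz',im=im,K=c['intrinsics'],T=c['world_from_camera'],fish=(n=='wrist'))
    return im
def ray(f,u,v):
    d=np.load(f'pics/{f}.npz'); K=d['K'];T=d['T']
    x=(u-K[0,2])/K[0,0]; y=(v-K[1,2])/K[1,1]
    if d['fish']:
        t=np.hypot(x,y); s=np.sin(t)/t if t>1e-9 else 1; p=np.array([x*s,-y*s,-np.cos(t)])
    else: p=np.array([x,-y,-1.])
    p=T[:3,:3]@p
    return T[:3,3],p/np.linalg.norm(p)
def onz(f,u,v,z):
    o,d=ray(f,u,v); return o+d*(z-o[2])/d[2]
def tri(*obs):
    A=np.zeros((3,3));b=np.zeros(3)
    L=[ray(*o) for o in obs]
    for o,d in L:
        P=np.eye(3)-np.outer(d,d);A+=P;b+=P@o
    p=np.linalg.solve(A,b)
    return p,[np.linalg.norm((np.eye(3)-np.outer(d,d))@(p-o)) for o,d in L]
def proj(f,p):
    d=np.load(f'pics/{f}.npz');K=d['K'];T=np.linalg.inv(d['T']);q=T[:3,:3]@p+T[:3,3]
    q=np.array([q[0],-q[1],-q[2]])
    if d['fish']:
        h=np.hypot(q[0],q[1]);t=np.arctan2(h,q[2]);xy=q[:2]/h*t
    else: xy=q[:2]/q[2]
    return K[0,0]*xy[0]+K[0,2],K[1,1]*xy[1]+K[1,2]
E
python3 - <<'E'
from h import *
for n in ['scene','top','wrist']: snap(n,n+'0'); print(n,r.get_calibration(n))
print(r.read_state())
E
```

```text
pics
scene {'intrinsics': array([[358.2557123 ,   0.        , 247.96484627],
       [  0.        , 358.2557123 , 190.90708359],
       [  0.        ,   0.        ,   1.        ]]), 'world_from_camera': array([[-0.7667244 , -0.55191983,  0.32789969,  0.89771576],
       [ 0.64186096, -0.64936367,  0.40784966,  0.35599925],
       [-0.01217417,  0.52317429,  0.85213875,  0.87470662],
       [ 0.        ,  0.        ,  0.        ,  1.        ]])}
top {'intrinsics': array([[410.45418326,   0.        , 252.4468085 ],
       [  0.        , 410.45418326, 204.26610414],
       [  0.        ,   0.        ,   1.        ]]), 'world_from_camera': array([[ 0.00650128,  0.99739634, -0.07182112,  0.50246267],
       [-0.99948944,  0.00423448, -0.03166909, -0.04814085],
       [-0.03128251,  0.07199034,  0.99691464,  1.26431734],
       [ 0.        ,  0.        ,  0.        ,  1.        ]])}
wrist {'intrinsics': array([[297.31863964,   0.        , 251.43674004],
       [  0.        , 297.31863964, 190.06207248],
       [  0.        ,   0.        ,   1.        ]]), 'world_from_camera': array([[ 0.362
[... 225 characters left out ...]
  ]])}
{'clock': 0.15, 'joints': array([-1.24198644,  0.46816364, -0.01157714,  1.60340969,  0.00601756,
        1.07138939, -0.05627708]), 'joint_velocities': array([-0.00015356, -0.00356274,  0.00013173, -0.00528019,  0.00081018,
        0.00096054,  0.00130152]), 'effort': array([ 1.25624778e-03, -5.20951545e+01, -1.20660718e-02, -2.43970227e+01,
       -5.66396490e-02,  1.53942453e-02,  1.25184065e-04]), 'tool_pos': array([0.23607209, 0.60517031, 0.23586743]), 'orientation': array([-5.80744777e-01, -3.08732752e+00,  2.09140024e-03]), 'wrist_force': array([-0.39431945, -0.10637129,  0.09849418]), 'moment': array([ 0.03029675, -0.00444045, -0.02438042]), 'gripper_width': 1.000937004561559}
```

View pics/scene0.png

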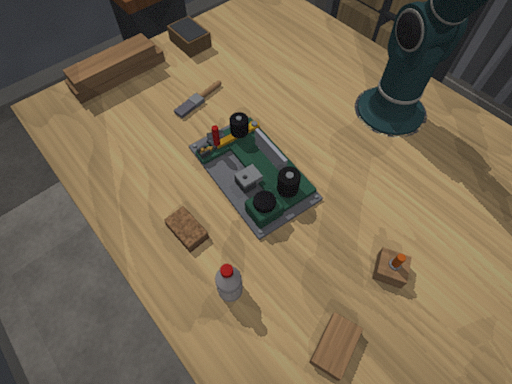

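View pics/top0.png

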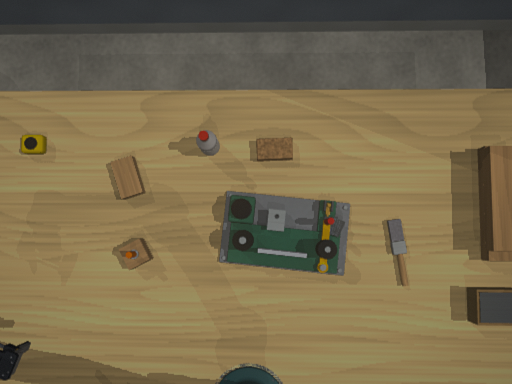

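View pics/wrist0.png

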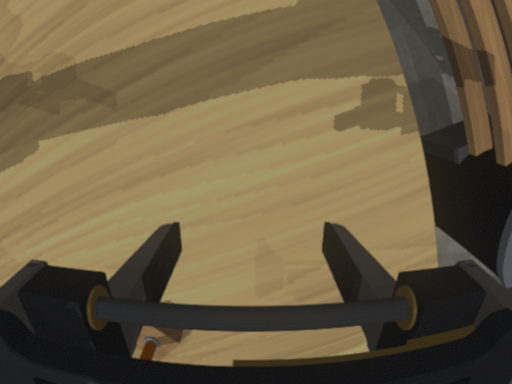

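The scene view shows the pin in its block near (400,260) and the post near (215,135). The top view shows the pin near (128,254), the lug near (277,218) and the red post near (330,221). I'll zoom in and measure.

```bash
python3 - <<'E'
import cv2,numpy as np
a=cv2.imread('pics/top0.png');b=cv2.imread('pics/scene0.png')
def z(im,x,y,w,h,k): return cv2.resize(im[y:y+h,x:x+w],None,fx=k,fy=k,interpolation=cv2.INTER_CUBIC)
cv2.imwrite('pics/z1.png',z(a,215,185,140,95,5.5))
cv2.imwrite('pics/z2.png',np.hstack([z(a,105,225,60,60,6),z(b,360,235,60,60,6)]))
cv2.imwrite('pics/z3.png',z(b,185,100,140,140,4))
E
```

```text
(no output)
```

View pics/z1.png

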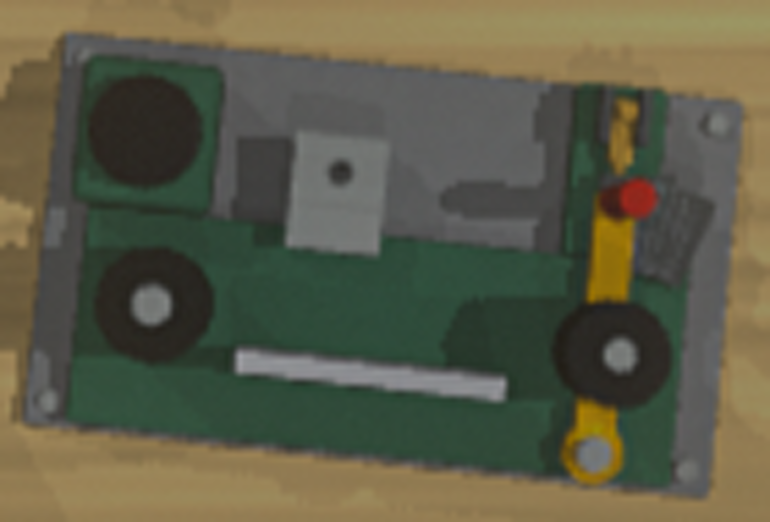

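View pics/z2.png

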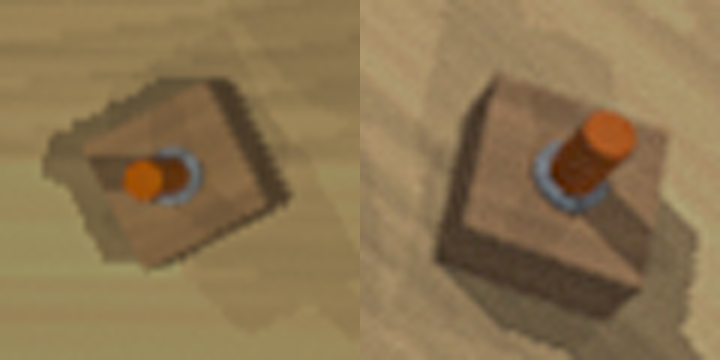

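View pics/z3.png

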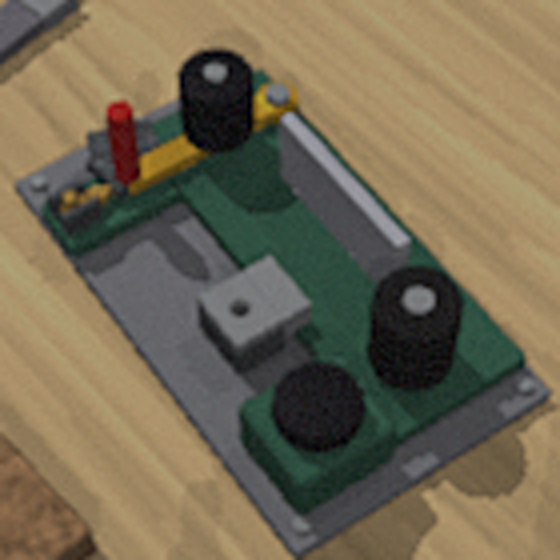

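```bash
python3 - <<'E'
from h import *
pt=lambda t,s:print(tri(('top0',)+t,('scene0',)+s))
print('hole');pt((276.6,215.9),(244.9,176.4))
print('post top');pt((330.4,220.8),(214.6,126.4))
print('pin top');pt((128.4,254.6),(400.9,256.6))
print('pivot');pt((215+593.5/5.5-.5,185+454/5.5-.5),(185+278.5/4-.5,100+96/4-.5))
print('pin collar xy at .047', onz('top0',105+179/6-.5,225+178/6-.5,.047),onz('scene0',360+210/6-.5,235+180/6-.5,.047))
h=onz('top0',276.6,215.9,.052);p=onz('top0',330.4,220.8,.116);print('hole z52',h,onz('scene0',244.9,176.4,.052),'post z116',p,onz('scene0',214.6,126.4,.116))
# plate corners, z=.012
for c in [(65,36),(742,102),(708,495),(24,425)]: print(onz('top0',215+(c[0]+.5)/5.5-.5,185+(c[1]+.5)/5.5-.5,.012))
print('pin z94',onz('top0',128.4,254.6,.094),onz('scene0',400.9,256.6,.094))
E
```

```text
hole
(array([ 0.55585351, -0.08127883,  0.04829658]), [np.float64(1.2478327985463968e-05), np.float64(1.2478327985672425e-05)])
post top
(array([ 0.54054604, -0.22933416,  0.11622112]), [np.float64(0.0007140817625540957), np.float64(0.0007140817625538614)])
pin top
(array([0.44092153, 0.34429191, 0.08940289]), [np.float64(0.0005847115577695686), np.float64(0.0005847115577695797)])
pivot
(array([ 0.40671089, -0.21628686,  0.04307785]), [np.float64(0.0002950006713737926), np.float64(0.0002950006713736911)])
pin collar xy at .047 [0.43979655 0.34120221 0.047     ] [0.44452877 0.34577006 0.047     ]
hole z52 [ 0.55568169 -0.08116952  0.052     ] [ 0.55739441 -0.07932793  0.052     ] post z116 [ 0.54000187 -0.22890646  0.116     ] [ 0.54094894 -0.2300219   0.116     ]
[0.63280523 0.071976   0.012     ]
[ 0.59737814 -0.30337984  0.012     ]
[ 0.38214804 -0.28270741  0.012     ]
[0.41684781 0.09228237 0.012     ]
pin z94 [0.44084598 0.34327787 0.094     ] [0.4440017  0.34389989 0.094     ]
```

```bash
cat >> h.py <<'E'
def to(p,yaw_y=None,prev=None):
    """tool-frame cm shift to reach world p (TCP); optional jaw axis dir angle (world, mod pi); from measured pose"""
    s=r.read_state(); M=R.from_rotvec(s['orientation']).as_matrix()
    out=M.T@(np.array(p)-s['tool_pos'])*100
    print('shift cm',out.round(2), 'x',M[:,0].round(3),'y',M[:,1].round(3),'z',M[:,2].round(4),'pos',s['tool_pos'].round(4))
    # levelling + yaw turn
    x=M[:,0];y=M[:,1]
    if yaw_y is not None:
        t=np.array([np.cos(yaw_y),np.sin(yaw_y),0]); 
        if t@y<0:t=-t
        z=np.array([0,0,-1.]);D=np.column_stack([np.cross(t,z),t,z])
        print('turn',R.from_matrix(M.T@D).as_rotvec().round(4))
    print('t',s['clock'],'F',s['wrist_force'].round(2),'g',s['gripper_width'],'j7',s['joints'][6])
E
python3 -c "
from h import *
to([.442,.3435,.20],-.097)"
```

```text
shift cm [-28.69 -16.89   3.61] x [-0.932  0.363 -0.   ] y [ 0.363  0.932 -0.001] z [-4.0e-04 -1.3e-03 -1.0e+00] pos [0.2361 0.6052 0.2359]
turn [-1.1000e-03  1.0000e-03  1.2959e+00]
t 0.15 F [-0.39 -0.11  0.1 ] g 1.000937004561559 j7 -0.05627708379099483
```

```bash
python3 -m crank '[[1,-4,-2.4,0.5,0,0,0.165],[1,-8,-4.8,1,0,0,0.33],[1,-12,-7.2,1.5,0,0,0.495],[1,-16,-9.6,2,0,0,0.66],[1,-20,-12,2.5,0,0,0.825],[1,-24,-14.4,3,0,0,0.99],[1,-28.69,-16.89,3.6,0,0,1.15],[1,-28.69,-16.89,3.6,0,0,1.296]]' && python3 -c "
from h import *
snap('wrist','w1');to([.442,.3435,.20],-.097)"
```

```text
clock: 1.15
tool_pos: [0.4451, 0.3393, 0.2003]
orientation: [2.339, 2.094, -0.001]
wrist_force: [-0.2, 0.3, 0.5]
gripper_width: 0.998
shift cm [ 0.17 -0.18  0.03] x [ 0.111  0.994 -0.001] y [ 0.994 -0.111  0.   ] z [ 1.e-04 -1.e-03 -1.e+00] pos [0.4436 0.3416 0.2003]
turn [ 0.0002  0.0009 -0.014 ]
t 1.2 F [-0.75 -0.29  0.26] g 1.0004901645163073 j7 -0.6900864705465771
```

View pics/w1.png

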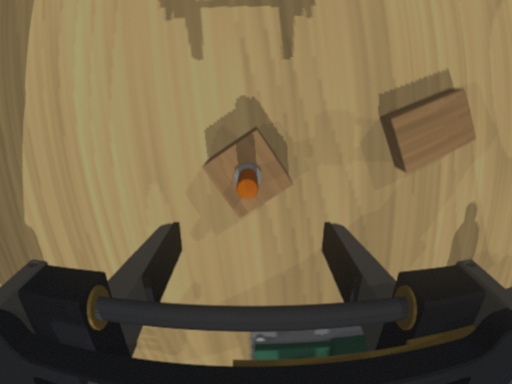

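The wrist view shows the pin's top at (248,188), its collar at (248,175) and the block around it. I'll take a settled picture and measure with colour masks.

```bash
cat >> h.py <<'E'
def blob(f,box,lo,hi):
    im=np.load(f'pics/{f}.npz')['im'];x,y,w,h=box
    m=cv2.inRange(cv2.cvtColor(im[y:y+h,x:x+w],cv2.COLOR_RGB2HSV),lo,hi)
    n,l,s,c=cv2.connectedComponentsWithStats(m); k=1+np.argmax(s[1:,4]); return c[k]+[x,y],s[k]
E
python3 - <<'E'
from h import *
snap('wrist','w2')
im=np.load('pics/w2.npz')['im']
cv2.imwrite('pics/w2z.png',cv2.resize(im[120:230,190:310],None,fx=6,fy=5.4,interpolation=cv2.INTER_CUBIC)[:,:,::-1])
to([.442,.3435,.2],-.097)
c,s=blob('w2',(220,150,60,60),(0,200,180),(20,255,255));print(c,s)
c,s=blob('w2',(220,150,60,60),(0,150,80),(20,255,255));print('all',c,s)
E
```

```text
shift cm [ 0.04 -0.05  0.03] x [ 0.099  0.995 -0.001] y [ 0.995 -0.099 -0.   ] z [-2.e-04 -6.e-04 -1.e+00] pos [0.4425 0.3431 0.2003]
turn [-0.0002  0.0006 -0.0023]
t 1.25 F [-0.5  -0.09  0.32] g 1.003066345283494 j7 -0.6821571834578889Traceback (most recent call last):
  File "<stdin>", line 6, in <module>
  File "h.py", line 48, in blob
    n,l,s,c=cv2.connectedComponentsWithStats(m); k=1+np.argmax(s[1:,4]); return c[k]+[x,y],s[k]
                                                     ~~~~~~~~~^^^^^^^^^
    return _wrapfunc(a, 'argmax', axis=axis, out=out, **kwds)
    return bound(*args, **kwds)
ValueError: attempt to get argmax of an empty sequence
```

View pics/w2z.png

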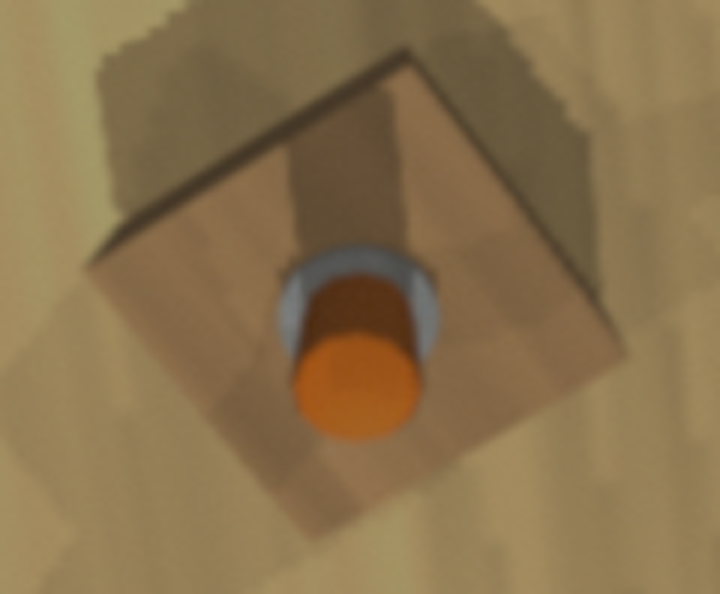

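```bash
python3 - <<'E'
from h import *
print(onz('w2',249.25,191.1,.094), tri(('w2',249.25,191.1),('top0',128.4,254.6),('scene0',400.9,256.6)))
print(tri(('w2',249.25,191.1),('top0',128.4,254.6)))
# block top corners z .045
for c in [(407,50),(625,355),(318,540),(92,268)]: print(onz('w2',190+c[0]/6-.5,120+c[1]/5.4-.5,.045))
# collar extents
l=onz('w2',190+279/6-.5,120+315/5.4-.5,.049);q=onz('w2',190+439/6-.5,120+315/5.4-.5,.049);print(l,q)
E
```

```text
[0.44175164 0.34611169 0.094     ] (array([0.44114293, 0.34441735, 0.08935507]), [np.float64(0.0004769509471109556), np.float64(0.0006630521418909068), np.float64(0.0006063203232488665)])
(array([0.44109229, 0.34474065, 0.08962777]), [np.float64(0.0004759192616434046), np.float64(0.0004759192616435104)])
[0.45535711 0.39627717 0.045     ]
[0.48781925 0.33220453 0.045     ]
[0.42854133 0.29892555 0.045     ]
[0.39566067 0.36030997 0.045     ]
[0.42772296 0.3481242  0.049     ] [0.45543566 0.34504794 0.049     ]
```

```bash
python3 -m crank '[[1,0.2,-0.05,3,0,0,0],[1,0.2,-0.05,6,0,0,0],[1,0.2,-0.05,9,0,0,0],[1,0.2,-0.05,11,0,0,0],[1,0.2,-0.05,12.2,0,0,0],[1,0.2,-0.05,12.2,0,0,0],[0.5,0.2,-0.05,12.2,0,0,0],[0,0.2,-0.05,12.2,0,0,0]]' 25; python3 -m crank '[[0,0,0,0,0,0,0],[0,0,0,0,0,0,0],[0,0,0,0,0,0,0],[0,0,0,0,0,0,0],[0,0,0,0,0,0,0],[0,0,0,0,0,0,0],[0,0,0,0,0,0,0],[0,0,0,0,0,0,0]]'; python3 -c "
from h import *
snap('wrist','w3');to([.442,.3455,.078],-.097)"
```

```text
clock: 2.25
tool_pos: [0.4423, 0.3465, 0.0795]
orientation: [-2.326, -2.111, -0.003]
wrist_force: [0.5, 0.2, 0.2]
gripper_width: 0.803
clock: 3.25
tool_pos: [0.4419, 0.346, 0.0786]
orientation: [2.327, 2.111, 0.0]
wrist_force: [-0.1, 0.0, 0.4]
gripper_width: 0.211
shift cm [-0.05  0.02  0.06] x [0.097 0.995 0.   ] y [ 0.995 -0.097  0.   ] z [ 1.e-04 -0.e+00 -1.e+00] pos [0.4419 0.346  0.0786]
turn [ 0.0001 -0.     -0.0001]
t 3.3 F [0.55 0.34 0.03] g 0.21263396448930416 j7 -0.6166740712688813
```

View pics/w3.png

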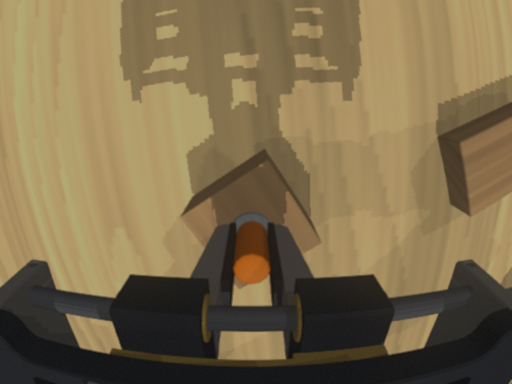

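```bash
python3 -m crank '[[0,0,0,-2,0,0,0],[0,0,0,-5,0,0,0],[0,0,0,-8,0,0,0],[0,0,0,-11,0,0,0],[0,0,0,-14,0,0,0],[0,0,0,-15,0,0,0],[0,0,0,-15,0,0,0],[0,0,0,-15,0,0,0]]' 40; python3 -c "
from h import *
snap('wrist','w4');to([.556,-.0805,.228],-.097)
for f,c in (('w3',(253,267)),): 
  print(onz(f,*c,.094))"
```

```text
clock: 4.3
tool_pos: [0.4411, 0.3455, 0.2272]
orientation: [2.326, 2.111, -0.004]
wrist_force: [0.2, -0.2, -1.5]
gripper_width: 0.208
shift cm [-4.129e+01  1.556e+01 -3.000e-02] x [ 0.097  0.995 -0.002] y [ 0.995 -0.097 -0.002] z [-0.0018 -0.0019 -1.    ] pos [0.4411 0.3455 0.2272]
turn [-0.0016  0.002  -0.0001]
t 4.35 F [ 0.9   0.36 -0.44] g 0.20729477385794112 j7 -0.696259616737469
[0.44238918 0.34661666 0.094     ]
```

View pics/w4.png

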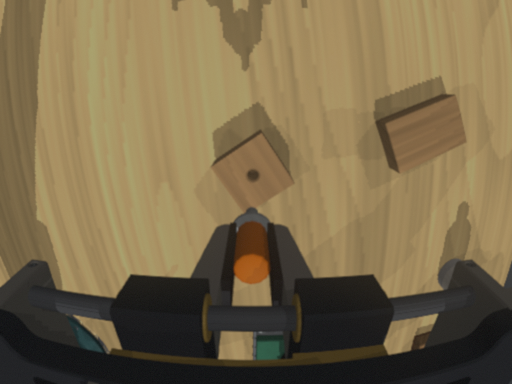

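```bash
python3 -m crank '[[0,-3,1.1,0,0,0,0],[0,-8,3,0,0,0,0],[0,-13,4.9,0,0,0,0],[0,-18,6.8,0,0,0,0],[0,-23,8.7,0,0,0,0],[0,-28,10.6,0,0,0,0],[0,-33,12.4,0,0,0,0],[0,-37,14,0,0,0,0]]'; python3 -m crank '[[0,-2,0.8,0,0,0,0],[0,-4.3,1.56,0,0,0,0],[0,-4.3,1.56,0,0,0,0],[0,-4.3,1.56,0,0,0,0],[0,-4.3,1.56,0,0,0,0],[0,-4.3,1.56,0,0,0,0],[0,-4.3,1.56,0,0,0,0],[0,-4.3,1.56,0,0,0,0]]';python3 -c "
from h import *
snap('wrist','w5');to([.556,-.0805,.228],-.097)"
```

```text
clock: 5.35
tool_pos: [0.545, -0.0382, 0.2277]
orientation: [-2.328, -2.109, 0.002]
wrist_force: [0.3, 1.0, -0.7]
gripper_width: 0.21
clock: 6.35
tool_pos: [0.5566, -0.0799, 0.2287]
orientation: [2.326, 2.111, 0.0]
wrist_force: [0.2, 1.5, -2.6]
gripper_width: 0.206
shift cm [-0.05 -0.06  0.07] x [0.097 0.995 0.   ] y [ 0.995 -0.097  0.   ] z [ 2.e-04  1.e-04 -1.e+00] pos [ 0.5566 -0.08    0.2287]
turn [ 0.0001 -0.0001  0.    ]
t 6.4 F [-0.34  0.16 -1.35] g 0.21013191194020073 j7 0.1871976680331158
```

View pics/w5.png

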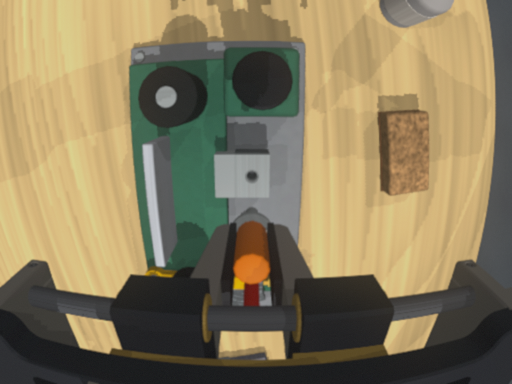

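```bash
python3 - <<'E'
from h import *
for f in ('w4','w5'):
    im=np.load(f'pics/{f}.npz')['im']
    cv2.imwrite(f'pics/{f}z.png',cv2.resize(im[150:240,212:302],None,fx=6,fy=6,interpolation=cv2.INTER_CUBIC)[:,:,::-1])
    g=cv2.cvtColor(im,cv2.COLOR_RGB2GRAY)[164:188,240:266].astype(float)
    thr=(g.min()+np.median(g))/2; w=np.clip(thr-g,0,None);n,l,s,c=cv2.connectedComponentsWithStats((g<thr).astype(np.uint8))
    k=l[11,12];w=w*(l==k);yy,xx=np.mgrid[164:188,240:266];u,v=(w*xx).sum()/w.sum(),(w*yy).sum()/w.sum()
    print(f,k,u,v,s[k],onz(f,u,v,.045 if f=='w4' else .052))
E
cd pics; python3 -c "
import cv2,numpy as np;cv2.imwrite('z45.png',np.hstack([cv2.imread('w4z.png'),cv2.imread('w5z.png')])[:,::1])
im=cv2.imread('z45.png');cv2.imwrite('z45.png',cv2.resize(im,(800,400)))"
```

```text
w4 1 252.68228481179258 174.69044485390893 [  7   6  12  11 105] [0.44192335 0.34560247 0.045     ]
w5 1 251.4850069735007 175.53591352859135 [ 7  7 10 10 84] [ 0.55649523 -0.07898266  0.052     ]
```

View pics/z45.png

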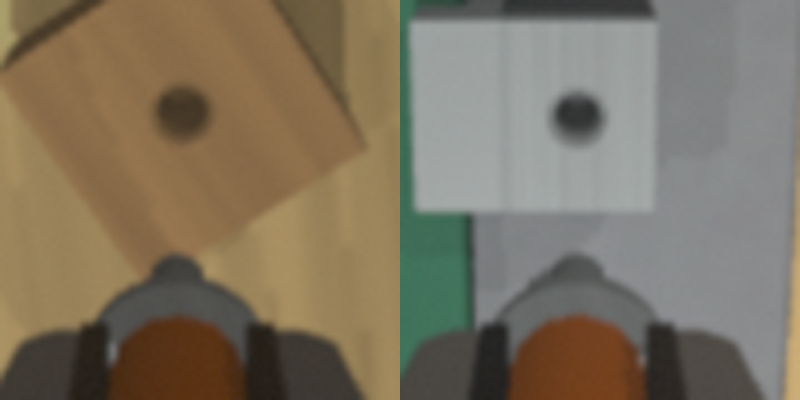

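```bash
python3 -m crank '[[0,0,0,2,0,0,0],[0,0,0,4,0,0,0],[0,0,0,6,0,0,0],[0,0,0,8,0,0,0],[0,0,0,9.4,0,0,0],[0,0,0,9.8,0,0,0],[0,0,0,9.8,0,0,0],[0,0,0,9.8,0,0,0]]';python3 - <<'E'
from h import *
snap('wrist','w6');snap('scene','s6');snap('top','t6');to([.5565,-.080,.130],-.097)
im=np.load('pics/w6.npz')['im'];z=lambda im:cv2.resize(im,(400,400),interpolation=cv2.INTER_CUBIC)
s=np.load('pics/s6.npz')['im'];t=np.load('pics/t6.npz')['im']
cv2.imwrite('pics/z6.png',np.hstack([z(im[160:260,202:302]),z(s[130:210,205:285])])[:,:,::-1])
E
```

```text
clock: 7.4
tool_pos: [0.5572, -0.0802, 0.1313]
orientation: [2.326, 2.11, 0.002]
wrist_force: [0.3, 0.2, -1.0]
gripper_width: 0.214
shift cm [ 0.01 -0.05  0.12] x [0.097 0.995 0.   ] y [ 0.995 -0.097  0.001] z [ 1.1e-03  1.0e-04 -1.0e+00] pos [ 0.557  -0.0801  0.1312]
turn [ 0.0011 -0.0002 -0.0001]
t 7.55 F [ 0.49 -0.52 -0.72] g 0.21200747036530004 j7 0.26478959944617936
```

View pics/z6.png

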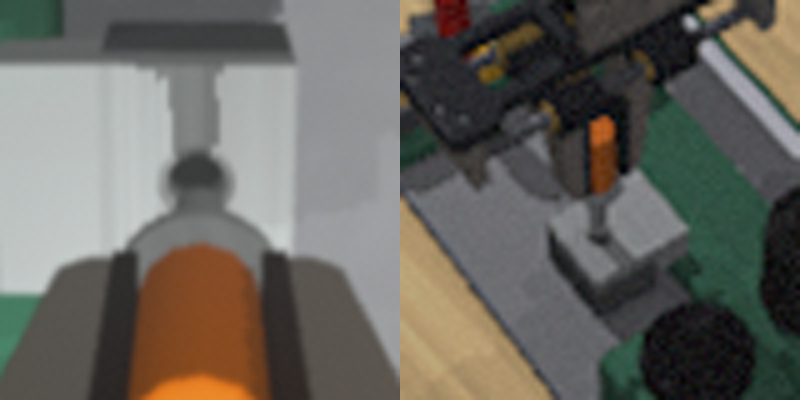

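The tip stands straight over the hole in the wrist view, at about (249,206), and in the scene view. I'll lower it.

```bash
python3 -m crank '[[0,0,0,0.4,0,0,0],[0,0,0,0.8,0,0,0],[0,0,0,1.2,0,0,0],[0,0,0,1.5,0,0,0],[0,0,0,1.8,0,0,0],[0,0,0,2.1,0,0,0],[0,0,0,2.1,0,0,0],[0,0,0,2.1,0,0,0]]';python3 - <<'E'
from h import *
to([.5565,-.080,.0856],-.097);print(r.read_state()['moment'])
E
```

```text
clock: 8.55
tool_pos: [0.5566, -0.0801, 0.1096]
orientation: [-2.327, -2.111, -0.0]
wrist_force: [-0.1, -0.6, -2.5]
gripper_width: 0.213
shift cm [ 0.01 -0.01  2.4 ] x [0.097 0.995 0.   ] y [ 0.995 -0.097 -0.   ] z [-0.e+00  1.e-04 -1.e+00] pos [ 0.5566 -0.0801  0.1096]
turn [-0.     -0.0001 -0.0001]
t 8.55 F [-0.15 -0.57 -2.51] g 0.2127086996409887 j7 0.282495491475962
[ 0.01439543  0.11777856 -0.00061021]
```

```bash
python3 -m crank '[[0,0,0,0.4,0,0,0],[0,0,0,0.8,0,0,0],[0,0,0,1.2,0,0,0],[0,0,0,1.6,0,0,0],[0,0,0,2.0,0,0,0],[0,0,0,2.2,0,0,0],[0,0,0,2.4,0,0,0],[0,0,0,2.4,0,0,0]]';python3 - <<'E'
from h import *
snap('scene','s7');snap('wrist','w7')
to([.5565,-.080,.0856],-.097);print(r.read_state()['moment'])
im=np.load('pics/w7.npz')['im'];z=lambda im:cv2.resize(im,(400,400),interpolation=cv2.INTER_CUBIC)
s=np.load('pics/s7.npz')['im']
cv2.imwrite('pics/z7.png',np.hstack([z(im[160:260,202:302]),z(s[130:210,205:285])])[:,:,::-1])
E
```

```text
clock: 9.55
tool_pos: [0.5567, -0.0801, 0.0856]
orientation: [2.327, 2.111, 0.0]
wrist_force: [0.4, 0.7, -1.5]
gripper_width: 0.209
shift cm [ 0.01 -0.02 -0.  ] x [0.097 0.995 0.   ] y [ 0.995 -0.097  0.   ] z [ 1.e-04  0.e+00 -1.e+00] pos [ 0.5567 -0.0801  0.0856]
turn [ 0.0001 -0.     -0.0001]
t 9.65 F [ 0.59  0.6  -2.01] g 0.2122166226591072 j7 0.3026165254240811
[ 0.09782788 -0.00586299 -0.0009571 ]
```

View pics/z7.png

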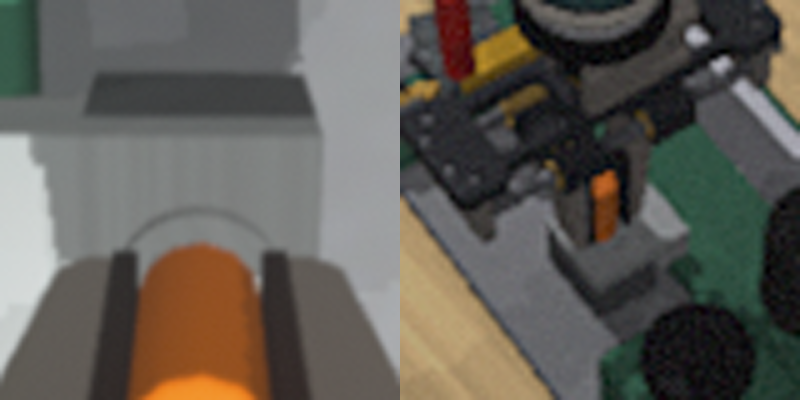

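Collar appears to rest on the lug. I'll press 2 mm to confirm and then release.

```bash
python3 -m crank '[[0,0,0,0.1,0,0,0],[0,0,0,0.2,0,0,0],[0,0,0,0.2,0,0,0],[0,0,0,0.2,0,0,0],[0,0,0,0.2,0,0,0],[0,0,0,0.2,0,0,0],[0,0,0,0.2,0,0,0],[0,0,0,0.2,0,0,0]]';python3 -m crank '[[0.3,0,0,0,0,0,0],[0.5,0,0,0,0,0,0],[0.5,0,0,0,0,0,0],[0.5,0,0,0,0,0,0],[0.5,0,0,0,0,0,0],[0.5,0,0,-3,0,0,0],[0.5,0,0,-8,0,0,0],[0.5,0,0,-12,0,0,0]]';python3 - <<'E'
from h import *
snap('scene','s8');snap('wrist','w8')
to([.540,-.2295,.15],1.474)
s=np.load('pics/s8.npz')['im'];im=np.load('pics/w8.npz')['im'];z=lambda im:cv2.resize(im,(400,400),interpolation=cv2.INTER_CUBIC)
cv2.imwrite('pics/z8.png',np.hstack([z(im[130:330,150:350]),z(s[110:210,190:290])])[:,:,::-1])
E
```

```text
clock: 10.65
tool_pos: [0.5568, -0.0801, 0.0855]
orientation: [-2.326, -2.111, -0.002]
wrist_force: [-4.9, 1.7, 15.7]
gripper_width: 0.205
clock: 11.65
tool_pos: [0.5568, -0.0803, 0.2052]
orientation: [2.326, 2.11, 0.001]
wrist_force: [0.7, 0.3, 0.2]
gripper_width: 0.503
shift cm [-15.    -0.52   5.77] x [0.097 0.995 0.001] y [ 0.995 -0.097  0.008] z [ 8.3e-03  2.0e-04 -1.0e+00] pos [ 0.5593 -0.0807  0.2079]
turn [ 0.0056 -0.0073  1.5703]
t 11.75 F [-0.64  0.26 -0.13] g 0.5016279380973774 j7 0.20808431209199
```

View pics/z8.png

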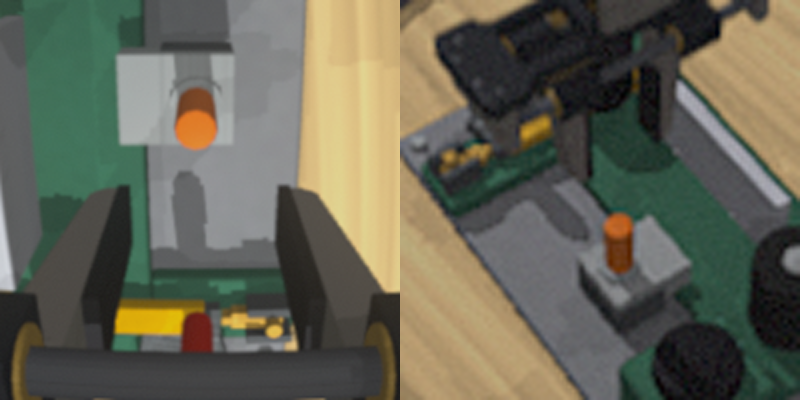

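Pin is home: the collar is down on the lug, with a 16 N reaction on pressing and the TCP height as predicted. Now to the post, with the jaws turned along sander y.

```bash
python3 -m crank '[[0.7,-2,0,0,0,0,0.18],[0.7,-4,0,0,0,0,0.36],[0.7,-6,-0.1,0,0,0,0.54],[0.7,-8,-0.1,0,0,0,0.72],[0.7,-10,-0.1,0,0,0,0.9],[0.7,-12,-0.1,0,0,0,1.08],[0.7,-14,-0.1,0,0,0,1.26],[0.7,-15,-0.14,0,0,0,1.43]]';python3 -m crank '[[0.7,0,0,0,0,0,0.14],[0.7,0,0,0,0,0,0.14],[0.7,0,0,0,0,0,0.14],[0.7,0,0,0,0,0,0.14],[0.7,0,0,0,0,0,0.14],[0.7,0,0,0,0,0,0.14],[0.7,0,0,0,0,0,0.14],[0.7,0,0,0,0,0,0.14]]';python3 - <<'E'
from h import *
snap('wrist','w9');snap('scene','s9')
to([.5405,-.2293,.1],1.474)
E
```

```text
clock: 12.75
tool_pos: [0.5399, -0.2304, 0.2028]
orientation: [3.141, 0.057, -0.002]
wrist_force: [-0.2, 0.3, 0.3]
gripper_width: 0.701
clock: 13.75
tool_pos: [0.5407, -0.2293, 0.2036]
orientation: [-3.138, 0.151, -0.0]
wrist_force: [-0.2, 0.4, -0.5]
gripper_width: 0.702
shift cm [-2.000e-02  1.000e-02  1.036e+01] x [ 0.995 -0.096  0.   ] y [-0.096 -0.995 -0.   ] z [ 0.  0. -1.] pos [ 0.5407 -0.2292  0.2036]
turn [-0.     -0.      0.0006]
t 13.85 F [ 0.52 -0.14  0.19] g 0.6996397280949772 j7 -0.8791818768112173
```

View pics/w9.png

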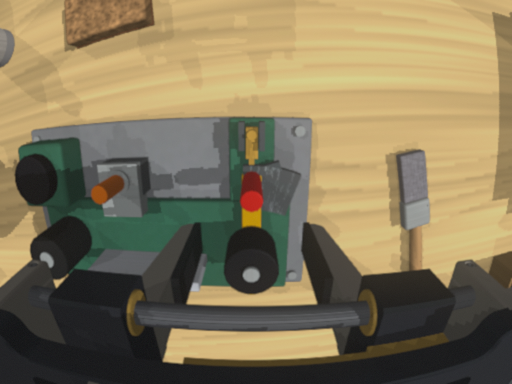

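View pics/s9.png

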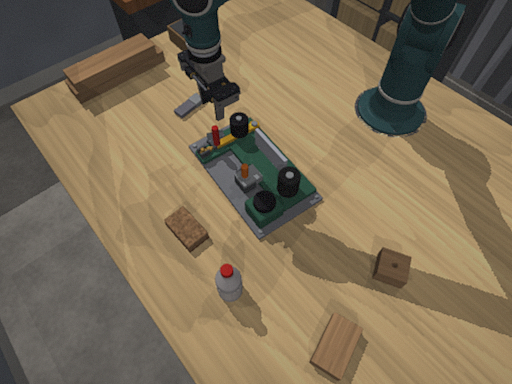

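The wrist view shows the post top at (251,200), centred between the jaws. The scene view shows the pin upright in the lug at (245,172). Cross-checking both.

```bash
python3 - <<'E'
from h import *
print('post',onz('w9',251.5,200,.116),tri(('w9',251.5,200),('top0',330.4,220.8)))
c,s=blob('s9',(225,150,40,40),(0,170,100),(20,255,255));print(c,s)
print('pintop',tri(('w9',99,195),('s9',244.5,166)))
E
```

```text
post [ 0.54226473 -0.22904169  0.116     ] (array([ 0.54036072, -0.22927405,  0.11109487]), [np.float64(0.00044709080330541576), np.float64(0.0004470908033054169)])
[244.41666667 169.73333333] [16 14  7 14 60]
pintop (array([ 0.55612892, -0.08010516,  0.1001605 ]), [np.float64(0.0007542931248776037), np.float64(0.0007542931248775882)])
```

Pin top is at z 0.100, where 0.101 is expected, so it is home. Descending onto the post.

```bash
python3 -m crank '[[0.7,0.1,0,3,0,0,0],[0.7,0.1,0,6,0,0,0],[0.7,0.1,0,8,0,0,0],[0.7,0.1,0,9.5,0,0,0],[0.7,0.1,0,10.4,0,0,0],[0.7,0.1,0,10.4,0,0,0],[0.5,0.1,0,10.4,0,0,0],[0,0.1,0,10.4,0,0,0]]' 40; python3 -m crank '[[0,0,0,0,0,0,0],[0,0,0,0,0,0,0],[0,0,0,0,0,0,0],[0,0,0,0,0,0,0],[0,0,0,0,0,0,0],[0,0,0,0,0,0,0],[0,0,0,0,0,0,0],[0,0,0,0,0,0,0]]'; python3 - <<'E'
from h import *
to([.5405,-.2293,.1],1.474)
a=-.097;ux=np.array([np.cos(a),np.sin(a),0]);uy=np.array([-np.sin(a),np.cos(a),0])
M=R.from_rotvec(r.read_state()['orientation']).as_matrix()
for t in (.1,.2,.26,.305,.32): print(t,(M.T@(ux*-13.5*(1-np.cos(t))+uy*13.5*np.sin(t))).round(2))
E
```

```text
clock: 14.85
tool_pos: [0.5421, -0.2295, 0.1002]
orientation: [3.138, -0.151, 0.002]
wrist_force: [0.3, -0.3, -0.7]
gripper_width: 0.506
clock: 15.85
tool_pos: [0.5418, -0.2293, 0.0996]
orientation: [-3.138, 0.151, -0.0]
wrist_force: [-0.7, 1.8, 3.2]
gripper_width: 0.21
shift cm [-0.13  0.02 -0.04] x [ 0.995 -0.096  0.   ] y [-0.096 -0.995 -0.   ] z [ 2.e-04  2.e-04 -1.e+00] pos [ 0.5418 -0.2293  0.0996]
turn [-0.0002 -0.0001  0.0006]
t 15.85 F [-0.71  1.78  3.16] g 0.20963693090200752 j7 -0.7788429739188275
0.1 [-0.07 -1.35  0.  ]
0.2 [-0.27 -2.68  0.  ]
0.26 [-0.45 -3.47  0.  ]
0.305 [-0.62 -4.05  0.  ]
0.32 [-0.68 -4.25  0.  ]
```

```bash
python3 -m crank '[[0,-0.01,-0.35,0,0,0,-0.025],[0,-0.02,-0.7,0,0,0,-0.05],[0,-0.04,-1.05,0,0,0,-0.075],[0,-0.07,-1.35,0,0,0,-0.1],[0,-0.11,-1.7,0,0,0,-0.125],[0,-0.16,-2.05,0,0,0,-0.15],[0,-0.21,-2.35,0,0,0,-0.175],[0,-0.27,-2.68,0,0,0,-0.2]]'; python3 - <<'E'
from h import *
p0=np.array([.5418,-.2293,.0996]);a=-.097;ux=np.array([np.cos(a),np.sin(a),0]);uy=np.array([-np.sin(a),np.cos(a),0])
q=r.read_state()['tool_pos']-p0;print('dx,dy',q@ux,q@uy,np.arcsin(q@uy/.135))
to([0,0,0])
M=R.from_rotvec(r.read_state()['orientation']).as_matrix()
t=.305;print((M.T@(p0+ux*-.135*(1-np.cos(t))+uy*.135*np.sin(t)-r.read_state()['tool_pos'])*100).round(2))
E
```

```text
clock: 16.85
tool_pos: [0.5422, -0.2074, 0.0998]
orientation: [3.129, 0.159, 0.005]
wrist_force: [5.4, -15.7, -9.8]
gripper_width: 0.211
dx,dy -0.001673524569818331 0.021805914499180044 0.1622360464876494
shift cm [-51.87 -26.22   9.59] x [0.995 0.101 0.003] y [ 0.101 -0.995  0.009] z [ 0.0038 -0.0088 -1.    ] pos [ 0.5422 -0.2074  0.0998]
t 16.85 F [  5.45 -15.73  -9.82] g 0.21122605898310526 j7 -0.653355981110782
[-0.08 -1.93  0.  ]
```

```bash
python3 -m crank '[[0,0,-0.25,0,0,0,-0.02],[0,-0.01,-0.5,0,0,0,-0.04],[0,-0.02,-0.75,0,0,0,-0.055],[0,-0.03,-1.0,0,0,0,-0.075],[0,-0.05,-1.2,0,0,0,-0.09],[0,-0.07,-1.41,0,0,0,-0.105],[0,-0.07,-1.41,0,0,0,-0.105],[0,-0.07,-1.41,0,0,0,-0.105]]'; python3 - <<'E'
from h import *
p0=np.array([.5418,-.2293,.0996]);a=-.097;ux=np.array([np.cos(a),np.sin(a),0]);uy=np.array([-np.sin(a),np.cos(a),0])
snap('wrist','w10');snap('scene','s10');snap('top','t10')
q=r.read_state()['tool_pos']-p0;print('dx,dy',q@ux,q@uy,np.arcsin(q@uy/.135))
to([0,0,0])
E
```

```text
clock: 17.85
tool_pos: [0.5405, -0.193, 0.0997]
orientation: [3.116, 0.326, 0.004]
wrist_force: [6.1, -12.5, -8.6]
gripper_width: 0.212
dx,dy -0.004859187805079842 0.03598820427875634 0.2698421384036657
shift cm [-48.91 -30.14   9.61] x [0.978 0.207 0.002] y [ 0.207 -0.978  0.009] z [ 0.0037 -0.0083 -1.    ] pos [ 0.5404 -0.193   0.0997]
t 18.0 F [  5.51 -12.63  -8.89] g 0.21224938221555048 j7 -0.5866466134748505
```

View pics/w10.png

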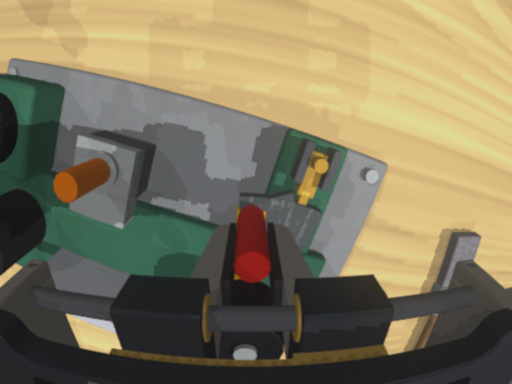

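View pics/s10.png

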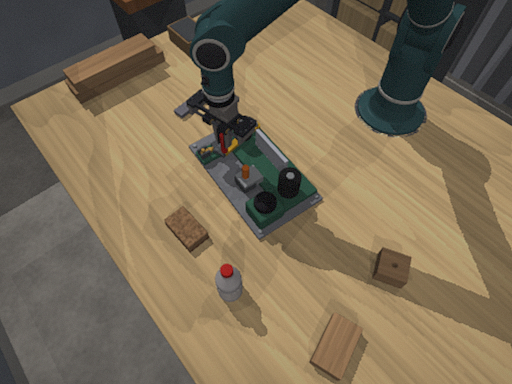

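The post is held and moved, but travel implies about 0.27 because the arm gives a few mm under load. I'll push about 4 mm more, to roughly 0.30.

```bash
python3 -m crank '[[0,0,-0.1,0,0,0,-0.005],[0,0,-0.2,0,0,0,-0.01],[0,0,-0.3,0,0,0,-0.02],[0,-0.02,-0.45,0,0,0,-0.03],[0,-0.02,-0.45,0,0,0,-0.03],[0,-0.02,-0.45,0,0,0,-0.03],[0,-0.02,-0.45,0,0,0,-0.03],[0,-0.02,-0.45,0,0,0,-0.03]]'; python3 - <<'E'
from h import *
p0=np.array([.5418,-.2293,.0996]);a=-.097;ux=np.array([np.cos(a),np.sin(a),0]);uy=np.array([-np.sin(a),np.cos(a),0])
snap('wrist','w11');snap('scene','s11')
q=r.read_state()['tool_pos']-p0;print('dx,dy',q@ux,q@uy,np.arcsin(q@uy/.135))
to([0,0,0])
im=np.load('pics/w11.npz')['im'];s=np.load('pics/s11.npz')['im'];z=lambda im:cv2.resize(im,(400,400),interpolation=cv2.INTER_CUBIC)
cv2.imwrite('pics/z11.png',np.hstack([z(im[110:290,200:380]),z(s[110:210,190:290])])[:,:,::-1])
E
```

```text
clock: 19.0
tool_pos: [0.5398, -0.1888, 0.0998]
orientation: [3.11, 0.372, 0.005]
wrist_force: [6.2, -12.5, -10.0]
gripper_width: 0.209
dx,dy -0.005923842427239469 0.04010510609831784 0.30162774637995754
shift cm [-48.02 -31.18   9.56] x [0.972 0.236 0.002] y [ 0.236 -0.972  0.01 ] z [ 0.0046 -0.0088 -1.    ] pos [ 0.5398 -0.1888  0.0998]
t 19.1 F [  6.46 -13.57 -11.34] g 0.20928276745781899 j7 -0.5682168532592947
```

View pics/z11.png

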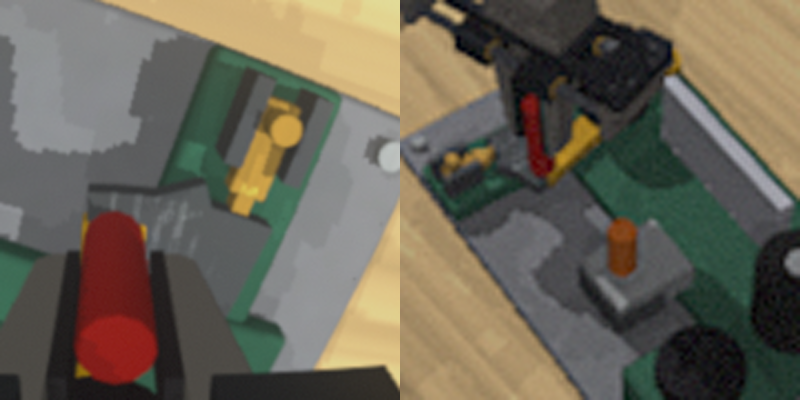

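View pics/w11.png

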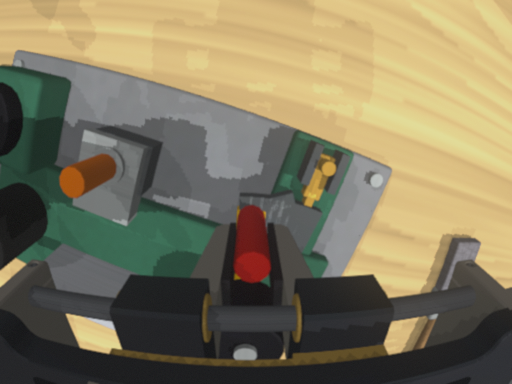

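```bash
python3 -m crank '[[0,0,0,0,0,0,0],[0,0,0,0,0,0,0],[0,0,0,0,0,0,0],[0,0,0,0,0,0,0],[0,0,0,0,0,0,0],[0,0,0,0,0,0,0],[0,0,0,0,0,0,0],[0,0,0,0,0,0,0]]'; python3 - <<'E'
from h import *
for f,b in (('w11',(45,150,60,60)),('s11',(225,150,40,40)),('s9',(225,150,40,40))):
    print(f,blob(f,b,(0,170,100),(20,255,255)))
print('pintop',tri(('w11',71.5,183),('s11',244.9,166)))
print(r.read_state()['joint_velocities'].round(4),r.read_state()['tool_pos'],r.read_state()['gripper_width'])
E
```

```text
clock: 20.1
tool_pos: [0.5398, -0.1888, 0.0998]
orientation: [3.11, 0.372, 0.005]
wrist_force: [7.3, -14.0, -9.6]
gripper_width: 0.212
w11 (array([ 77.56936737, 175.86348502]), array([ 15,   5,  45,  42, 901], dtype=int32))
s11 (array([245.05769231, 170.21153846]), array([17, 15,  7, 14, 52], dtype=int32))
s9 (array([244.41666667, 169.73333333]), array([16, 14,  7, 14, 60], dtype=int32))
pintop (array([ 0.55739236, -0.07743224,  0.10373221]), [np.float64(0.00029203207458501087), np.float64(0.0002920320745849307)])
[ 0.0013 -0.0002  0.0003 -0.0003  0.0016 -0.0009 -0.0002] [ 0.53978373 -0.18880508  0.09975171] 0.21216319628246919
```

```bash
python3 -c "
from h import *
r.close_job();print(r.read_state()['clock'])"
```

```text
the job is handed in; nothing more can be done
the job is handed in; nothing more can be done
```

I put the lock pin fully home through both lugs. I then gripped the red post, pushed the tensioner past its click, and handed the job in at about 20 s while still holding it. No verdict was reported.

- **Pin:** Before the push, the pin top was at z 0.100 m (0.101 expected) and pressing on it gave a 16 N reaction. My last reading was 0.104 m. It is a rough two-view reading, so it disagrees by about 3 mm and comes close to the 4 mm limit. The scene picture showed no sign of the pin rising, and it looked upright in the lug.
- **Tensioner:** The post travelled about 40 mm, which is about 0.30 rad, or 0.285 rad allowing for carriage play. The pawl looked dropped behind its tooth. The wrist force was about 14–16 N horizontally, with the grip set to 40 N and the arm at rest.
- **Carriage:** It shifted an estimated 1–2 mm, the pin's clearance in the holes, against the 7 mm allowed.
- **Bystanders:** I touched none of them. In the last pictures they looked where they had been at the start, though I did not measure their positions.

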